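Open the clamped push-and-turn bottle and keep hold of its cap

TASK

Open the wood-oil bottle that is clamped on the board: press its push-and-turn safety cap all the way down against its spring, twist it anticlockwise (seen from above) while it is down until it comes free, and lift it straight off. Finish still holding the cap, level and still, about 8 cm above the bottle's open mouth, ready to go back on; do not put it down or let go. Leave the loose tools and containers on the bench where they are.

Things in the scene. Friction and masses are not known exactly. Their poses are not given: they have to be found in the camera images.
- cap_center (a point): Centre, half-way up, of the black ribbed push-and-turn cap on the clamped bottle: 52 mm diameter, 30 mm high, 45 g; z up along the bottle. Grip it by its sides; three lugs inside hook under the neck. Unpressed it turns under 8 degrees and cannot be lifted. Held down over 4 mm it turns anticlockwise (from above): free to lift straight up from 45 to 75 degrees (60 is best), stopped at 80.
- cap_spring (a joint): The spring disc inside the cap, unseen while the cap is on: how far the cap is pressed down on the neck, in m. 0 at rest; gives way at about 6 N and is fully down at 0.006 m with about 12 N (the force must be kept up: let go, it springs back). The cap must stay down for the first 40 degrees of its turn.
- mouth (a point): Centre of the rim of the bottle's neck, 183 mm above the bench, frame fixed to the bottle: z up, x and y parallel to the cap's own at the start. The seated cap's centre lies 2 mm below this point. Bottle: white plastic, round, body 90 mm diameter.
- bottle: The clamped bottle, origin at the centre of its underside, 18 mm above the bench. Neck 34 mm diameter (43 mm over its hooks), rim 165 mm above this origin; the resting cap's lower edge is at 148 mm (142 pressed); a collar of 44 mm diameter tops out at 133 mm and from 129 mm the shoulder slopes down at about 45 degrees to the 90 mm body at 104 mm.
- jig: Plywood board 190 x 270 x 18 mm fixed to the bench, origin on the bench top under the bottle's axis, y along the clamp's bar. The bottle is clamped immovably between two V-notched wooden blocks (up to 93 mm above the bench) by an orange quick-release bar clamp lying level round them (up to 80 mm high), its bar and grip on the +x side, reaching 190 mm from the bottle's axis.
- sanding_block_center (a point): Not part of the job: centre of a wooden sanding block, 110 x 64 x 36 mm, lying beside the board.
- spring_clamp_center (a point): Not part of the job: centre of a red metal spring clamp, 160 mm long, 80 mm wide, lying on its side, 24 mm high, beside the board.
- square_center (a point): Not part of the job: middle of a steel combination square lying flat, rule 300 mm long along its x axis, head 112 mm, 20 mm high.
- glue_bottle_center (a point): Not part of the job: centre of an upright, loose, slim glue bottle, 60 mm diameter, 140 mm high, with a small plain cap; not the bottle to open.
- wax_tin_center (a point): Not part of the job: centre of a flat round wax tin, 96 mm diameter, 48 mm high.
- tape_measure_center (a point): Not part of the job: centre of a grey tape measure standing on its edge, 72 x 40 x 66 mm.
Mind the look-alikes: they are no part of the job. Leave any orange look-alike of the part that bears cap_center alone.

How it is judged:
By the outcome, as a careful person would: the job done as asked, in the order asked, and still so for the second after the job is handed in, while the arm keeps its last pose, push and grip.
It also fails if it takes over 42 s, if anything falls off the work surface, if the arm or the gripper's body presses on something with over 40 N, if the wrist force passes 120 N, or if a joint passes its speed limit or range.

ROBOT

A 6-joint arm with a two-finger parallel gripper is mounted at the origin on the work surface. World frame = base frame: x ahead of the robot, y to its left, z up, the work surface at z = 0. Lengths are in m, angles in rad, forces in N, time in s.
With the tool pointing down it reaches from about 0.35 to 0.975 m from the base axis. Payload 4.9 kg.
Tool frame: the origin (TCP) lies at the very end of the fingers, on their centre line; the grasp point (between the pads) lies 19 mm behind it (ctrl.grip_point_offset is the distance from the TCP to the grasp point, in m); z points along the fingers, y is the line along which they close (so a half turn about z gives the same grasp; the last joint's range is limited). The gripper opens to 85 mm and grips with 20 to 120 N. Pads are 22 mm wide; open, the fingers measure 114 mm over their backs; the gripper's body (76 mm by 85 mm) begins 54 mm behind the grasp point. The pads swing forward as they close: fully open they stand 13 mm farther back than shut.
Start: joints at [1.126, 0.053, 1.613, -0, 1.476, -0.119], TCP at [0.2, 0.592, 0.2] pointing down, gripper open.
Joint ranges: [-3.01, 3.01], [-1.01, 2.22], [0.06, 2.58], [-1.02, 4.17], [0.09, 2.62], [-3.14, 3.14]. Speed limits (rad/s): [2.57, 2.57, 3.14, 3.14, 3.14, 3.14].

INTERFACE

Orientations are given as a rotation vector (axis times angle).
In Python, from station import ctrl gives the robot as it stands.
- The arm moves only by the tool send_rows, never from a script. Its argument "rows" is a list of rows, each a list of 3 entries, a list of its own where there are three numbers: the finger opening in cm, from 0 to 8.54, then the shift along the tool's x, y, z in cm, then the turn about the tool's z in degrees. A call has 1 to 10 rows; each row shifts and turns the commanded pose from where the row before left it, along the tool's axes as they then stand; what a row does not reach is not made up. A row lasts 1/8 s, in which the tool goes at most 62.5 mm and 10.7 degrees, less where a joint would pass 70% of its speed; a pose out of reach is approached as far as the arm can. A call with a gripper value outside its range is refused whole. The fingers move at their own pace and stop on an object; "newtons" is the grip in N (left out, the last holds). Time passes only in rows, so rows that do not move let the fingers close. It gives the time, the measured TCP pose, the force, the opening and the grip force at its end, in the units of the state.
- ctrl.get_obs(): the state, without advancing time (a new reading comes with each control period).
- ctrl.get_image(name): name is "side" or "top" or "wrist"; returns a dict with "frame" (420x560x3 uint8, red, green, blue), "range_z" (420x560 float32, m along the optical axis (not along the pixel's ray), 0 where there is no reading), "fx", "fy", "cx", "cy" (pixels), "cam_to_world" (4x4, takes a point from camera to world coordinates). Camera axes: x right, y down, z forward; pixel columns grow to the right and rows downward; lengths in m; the calibration is good to about 2 mm. A picture is of the moment at which its call begins.
- ctrl.finish_job(): hands the job in; it is judged then, once.
The state is a dict: "t": time; "q": joint angles; "dq": joint speeds; "effort": joint torques, N m; "tool_pos": TCP position; "tool_rot": TCP orientation; "contact_force": force on the tool from outside, world axes, zero at the start; "wrist_torque": the same for the moment, N m; "opening": finger opening in m; "grip_force": force on a finger pad.
Only numpy, scipy, OpenCV 4.12 (cv2) and the standard library are available. Lean on these libraries where they do the work, as an engineer would, in place of code of your own. Each camera call takes 0.05 s, during which the arm holds its last target. There are 200 camera calls.

## Working session

There is one attempt and no reset: what is moved stays moved. The work goes in short steps, Python scripts to look and compute and a tool call to move; the robot and the scene stay as the last step left them, time stands still between calls to the robot, and variables do not carry over. Pictures are saved under pics/ and viewed, at most 10 in all, crops included, and the job is handed in when it is done.

Besides the shell and the picture viewer there is one more tool, called after ">>>" by a JSON object that holds its "api" and its "payload", one argument or row to a line. send_rows: Moves the arm, as the interface text tells. Its arguments: {"type":"object","properties":{"rows":{"type":"array","items":{"type":"array"}},"newtons":{"type":"number"}},"required":["rows"]}

```bash
mkdir -p pics; python3 - <<'E'
from station import ctrl
import cv2,numpy as np
o=ctrl.get_obs();print(o['t'],o['tool_pos'],o['tool_rot'],o['opening'],ctrl.grip_point_offset)
for n in ['top','side']:
    d=ctrl.get_image(n);cv2.imwrite(f'pics/{n}1.png',d['frame'][:,:,::-1]);np.savez(f'{n}1.npz',**d)
E
```

```text
0.0 [0.19973234 0.59150256 0.19906466] [-0.509343   -3.09945119  0.00311157] 0.08550445867916048 0.0187
```

View pics/top1.png

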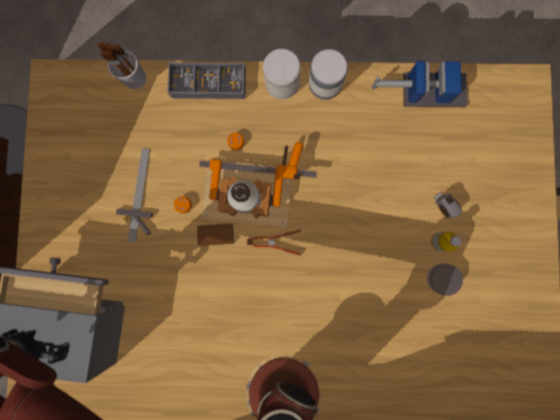

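View pics/side1.png

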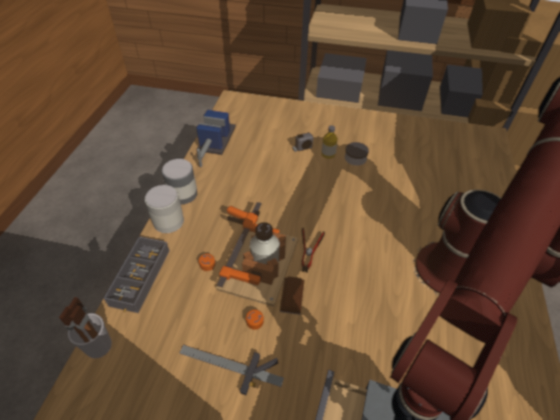

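The top view shows a white bottle with a black cap at about (240,192) on the board. The orange discs at (182,204) and (235,141) are look-alike caps, and the glue bottle is at (450,241). The black cap on the clamped bottle fits the description. I'll confirm it in a crop and measure it.

```bash
cat > h.py <<'E'
import numpy as np
def pts(d):
    z=d['range_z'];v,u=np.mgrid[:z.shape[0],:z.shape[1]]
    p=np.stack([(u-d['cx'])*z/d['fx'],(v-d['cy'])*z/d['fy'],z,np.ones_like(z)],-1)
    return (p@np.array(d['cam_to_world']).T)[...,:3]
E
python3 - <<'E'
import numpy as np,cv2
from h import pts
for n,(u0,v0,w,h) in dict(top=(190,120,140,105),side=(200,190,120,90)).items():
    d=np.load(n+'1.npz');p=pts(d)
    cv2.imwrite(f'pics/{n}c.png',cv2.resize(d['frame'][v0:v0+h,u0:u0+w,::-1],(w*4,h*4),interpolation=2))
    s=p[v0:v0+h,u0:u0+w];f=d['frame'][v0:v0+h,u0:u0+w]
    m=(s[...,2]>.165)&(s[...,2]<.25);q=s[m];print(n,m.sum(),q.min(0),q.max(0),np.median(q,0))
    m&=s[...,2]>.185;q=s[m];print(m.sum(),q.mean(0),np.ptp(q,axis=0),q[:,2].max())
    print(d['cam_to_world'][:3,3],d['fx'])
    if n=='top':
        for uv in [(285,390),(275,199),(215,170),(215,190),(205,163),(312,174),(235,141),(182,204),(290,155)]: print(uv,p[uv[1],uv[0]].round(3))
E
python3 - <<'E'
import cv2,numpy as np
a=cv2.imread('pics/topc.png');b=cv2.imread('pics/sidec.png')
b=cv2.resize(b,(220,165));c=np.zeros((420,780,3),np.uint8);c[:,:560]=a;c[:165,560:]=b;cv2.imwrite('pics/both.png',c)
E
```

```text
top 306 [0.56713331 0.10064692 0.16656531] [0.61936185 0.15262239 0.2017289 ] [0.59150883 0.12480409 0.19555859]
288 [0.59271345 0.12594548 0.19557101] [0.05222854 0.05197547 0.01646767] 0.20172890204925653
[ 0.43843739 -0.01614151  1.36385884] 433.2862866876522
(285, 390) [ 0.097 -0.007  0.272]
(275, 199) [0.587 0.034 0.076]
(215, 170) [0.674 0.218 0.071]
(215, 190) [0.612 0.214 0.078]
(205, 163) [0.696 0.25  0.062]
(312, 174) [ 0.667 -0.076  0.062]
(235, 141) [0.774 0.165 0.03 ]
(182, 204) [0.573 0.324 0.032]
(290, 155) [ 0.738 -0.008  0.003]
side 286 [0.56577645 0.10058814 0.16717769] [0.61710562 0.15573551 0.20130392] [0.5894883  0.13699147 0.19431604]
219 [0.59065406 0.13092649 0.19474745] [0.05091585 0.05457072 0.01589898] 0.20130392089364935
[0.38822803 0.86719829 1.13119694] 411.02239962432645
```

View pics/both.png

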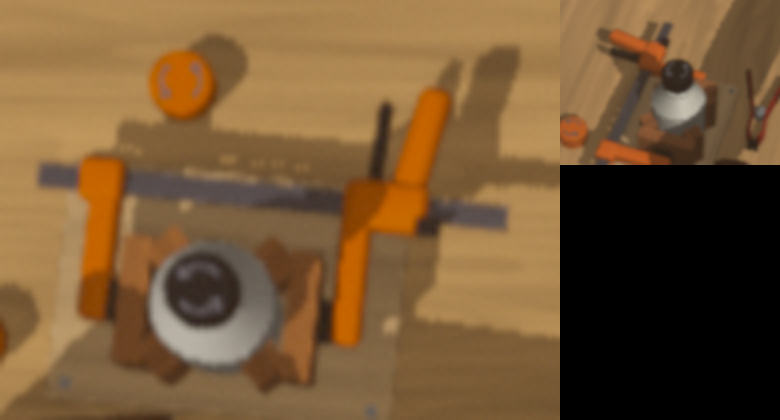

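The crop shows the black ribbed cap on the white clamped bottle at top (240,192). The two orange discs are loose decoys lying on the bench. The cap centre is at about (0.593, 0.1265, 0.181). I'll rise first, then travel.

>>> {"api": "send_rows", "payload": {
  "rows": [
    [8.5,[0,0,-4],0],
    [8.5,[0,0,-4],0],
    [8.5,[-4.3,-2.6,0],0],
    [8.5,[-4.3,-2.6,0],0],
    [8.5,[-4.3,-2.6,0],0],
    [8.5,[-4.3,-2.6,0],0],
    [8.5,[-4.3,-2.6,0],0],
    [8.5,[-4.3,-2.6,0],0]
  ]
}}

```text
t: 1.1
tool_pos: [0.3952, 0.3602, 0.2798]
tool_rot: [-0.509, -3.1, 0.001]
contact_force: [0.4, 0.2, -0.3]
opening: 0.0846
grip_force: 0.0
```

>>> {"api": "send_rows", "payload": {
  "rows": [
    [8.5,[-4.3,-2.6,0],0],
    [8.5,[-4.3,-2.6,0],0],
    [8.5,[-4.3,-2.6,0],0],
    [8.5,[-4.3,-2.6,0],0],
    [8.5,[-4.3,-2.6,0],0],
    [8.5,[0,0,0],0],
    [8.5,[0,0,0],0]
  ]
}}

```text
t: 1.98
tool_pos: [0.5562, 0.17, 0.2797]
tool_rot: [-0.51, -3.099, -0.0]
contact_force: [-0.2, -0.2, 0.4]
opening: 0.0852
grip_force: 0.0
```

```bash
cat >> h.py <<'E'
from scipy.spatial.transform import Rotation as R
def off(o,x,y,z):
    r=R.from_rotvec(o['tool_rot']);return (r.inv().apply(np.array([x,y,z])-o['tool_pos'])*100).round(2)
E
python3 - <<'E'
from h import *
from station import ctrl
import cv2
o=ctrl.get_obs();print(o['t'],o['tool_pos'],o['q'].round(3) if hasattr(o['q'],'round') else o['q'],o['contact_force'],R.from_rotvec(o['tool_rot']).as_matrix().round(3))
print(off(o,.593,.1265,.162))
d=ctrl.get_image('wrist');cv2.imwrite('pics/w1.png',d['frame'][:,:,::-1])
p=pts(d);q=p[(p[...,2]>.19)&(p[...,2]<.202)&(np.hypot(p[...,0]-.593,p[...,1]-.1265)<.05)]
if len(q):print(len(q),q.min(0),q.max(0),(q.min(0)+q.max(0))/2)
E
```

```text
1.975 [0.55617335 0.16997704 0.27974799] [ 1.680e-01 -8.400e-02  1.617e+00  1.000e-03  1.610e+00 -1.076e+00] [-0.22209845 -0.24155061  0.39732882] [[-0.947  0.32  -0.001]
 [ 0.32   0.947  0.   ]
 [ 0.001 -0.    -1.   ]]
[-4.9  -2.94 11.77]
2799 [0.56388545 0.1000164  0.19001215] [0.61618051 0.15219573 0.19903796] [0.59003298 0.12610606 0.19452506]
```

View pics/w1.png

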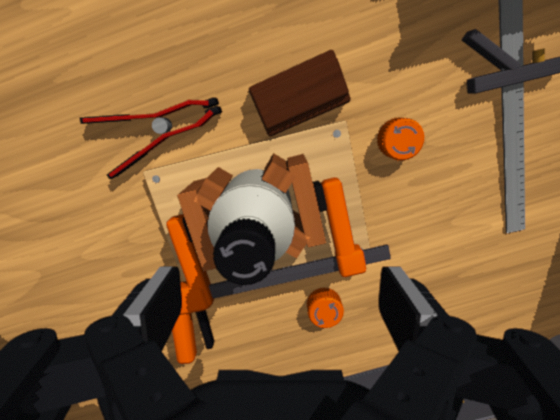

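The wrist view shows the black cap at (245,250), with both orange decoys well clear. I'll align over the cap and go down.

>>> {"api": "send_rows", "payload": {
  "rows": [
    [8.5,[-2.4,-1.5,0],0],
    [8.5,[-2.4,-1.5,0],0],
    [8.5,[0,0,3],0],
    [8.5,[0,0,3],0],
    [8.5,[0,0,0],0]
  ]
}}

```text
t: 2.65
tool_pos: [0.59, 0.1271, 0.2171]
tool_rot: [-0.506, -3.095, 0.002]
contact_force: [-0.5, 0.2, -0.4]
opening: 0.0851
grip_force: 0.0
```

```bash
python3 - <<'E'
from h import *
from station import ctrl
o=ctrl.get_obs();print(o['t'],o['tool_pos'],off(o,.592,.1263,.159))
d=ctrl.get_image('wrist')
p=pts(d);q=p[(p[...,2]>.192)&(p[...,2]<.202)&(np.hypot(p[...,0]-.592,p[...,1]-.1265)<.034)]
if len(q):print(len(q),q.min(0),q.max(0),(q.min(0)+q.max(0))/2)
E
```

```text
2.65 [0.59001749 0.12706141 0.21710058] [-0.24  0.    5.81]
5045 [0.56426294 0.10000946 0.19200147] [0.61567574 0.1519562  0.19895514] [0.58996934 0.12598283 0.1954783 ]
```

>>> {"api": "send_rows", "payload": {
  "rows": [
    [8.5,[-0.1,0,2],0],
    [8.5,[0,0,2],0],
    [8.5,[0,0,1.8],0],
    [8.5,[0,0,0],0]
  ]
}}

```text
t: 3.2
tool_pos: [0.5918, 0.1255, 0.1592]
tool_rot: [-0.509, -3.095, 0.002]
contact_force: [0.1, -0.7, 0.1]
opening: 0.0845
grip_force: 0.0
```

>>> {"api": "send_rows", "payload": {
  "rows": [
    [4.5,[0,0,0],0],
    [4.5,[0,0,0],0],
    [4.5,[0,0,0],0],
    [4.5,[0,0,0],0],
    [4.5,[0,0,0],0],
    [4.5,[0,0,0],0],
    [4.5,[0,0,0],0],
    [4.5,[0,0,0],0]
  ],
  "newtons": 70
}}

```text
t: 4.2
tool_pos: [0.5936, 0.1257, 0.1626]
tool_rot: [0.509, 3.099, 0.0]
contact_force: [1.2, 0.2, 1.9]
opening: 0.045
grip_force: 1.0
```

```bash
python3 - <<'E'
from h import *
from station import ctrl
import cv2
o=ctrl.get_obs();print(o)
d=ctrl.get_image('wrist');e=ctrl.get_image('side')
f=np.zeros((420,800,3),np.uint8);f[:, :500]=d['frame'][:,30:530]
f[:300,500:]=cv2.resize(e['frame'][185:285,215:315],(300,300),interpolation=2)
cv2.imwrite('pics/w2.png',f[:,:,::-1])
E
```

```text
{'t': 4.2, 'q': array([ 8.60139689e-02,  3.51786746e-02,  1.69456586e+00, -2.17717180e-05,
        1.41125417e+00, -1.15894120e+00]), 'dq': array([-0.00090293,  0.00237381,  0.00024402, -0.00024141,  0.00023062,
       -0.00205337]), 'effort': array([ 4.29992436e-02, -3.67567599e+01, -3.51370347e+01,  1.20660334e-02,
        5.82263188e-02,  2.35346597e-04]), 'tool_pos': array([0.59364568, 0.12565675, 0.16260778]), 'tool_rot': array([5.09469259e-01, 3.09941860e+00, 1.97096237e-04]), 'contact_force': array([1.22937229, 0.24464694, 1.93813924]), 'wrist_torque': array([ 0.00208269, -0.01387512,  0.02284244]), 'grip_force': 0.9608076140284538, 'opening': 0.04502344455602356}
```

View pics/w2.png

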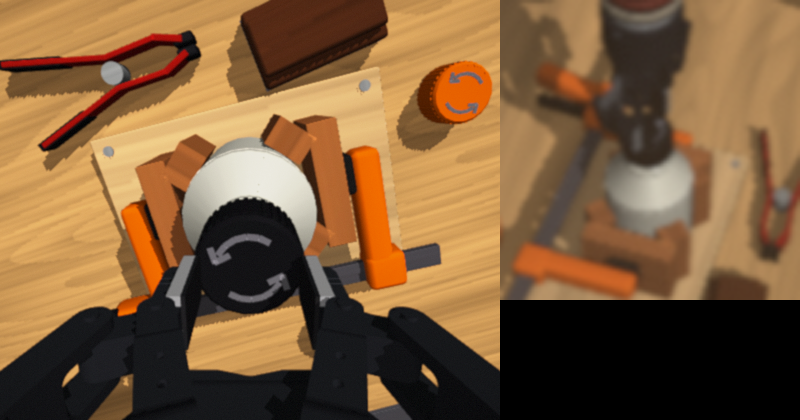

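```bash
python3 - <<'E'
from h import *
from station import ctrl
o=ctrl.get_obs();r=R.from_rotvec(o['tool_rot'])
d=ctrl.get_image('wrist');p=pts(d)
t=r.inv().apply((p-o['tool_pos']).reshape(-1,3)).reshape(p.shape)*1000
for v in (250,258,266,274,285,300):
    print(v,[(u,*t[v,u].round(0).astype(int)) for u in (195,205,212,220,226,232,275,320,328,334,340,350,360)])
q=p[(p[...,2]>.192)&(p[...,2]<.202)&(np.hypot(p[...,0]-.592,p[...,1]-.1265)<.034)]
print(q.min(0),q.max(0))
e=ctrl.get_image('side');print('t',ctrl.get_obs()['tool_pos'],ctrl.get_obs()['opening'])
E
```

```text
250 [(195, np.int64(-33), np.int64(-66), np.int64(69)), (205, np.int64(-32), np.int64(-58), np.int64(68)), (212, np.int64(-33), np.int64(-53), np.int64(70)), (220, np.int64(-33), np.int64(-47), np.int64(69)), (226, np.int64(12), np.int64(-24), np.int64(-33)), (232, np.int64(12), np.int64(-22), np.int64(-33)), (275, np.int64(12), np.int64(-2), np.int64(-34)), (320, np.int64(12), np.int64(18), np.int64(-33)), (328, np.int64(13), np.int64(21), np.int64(-34)), (334, np.int64(-20), np.int64(37), np.int64(40)), (340, np.int64(-33), np.int64(47), np.int64(71)), (350, np.int64(-33), np.int64(54), np.int64(69)), (360, np.int64(-66), np.int64(82), np.int64(145))]
258 [(195, np.int64(-51), np.int64(-73), np.int64(94)), (205, np.int64(-39), np.int64(-59), np.int64(68)), (212, np.int64(12), np.int64(-29), np.int64(-40)), (220, np.int64(12), np.int64(-26), np.int64(-41)), (226, np.int64(12), np.int64(-23), np.int64(-41)), (232, np.int64(8), np.int64(-22), np.int64(-34)), (275, np.int64(9), np.int64(-2), np.int64(-35)), (320, np.int64(8), np.int64(18), np.int64(-34)), (328, np.int64(8), np.int64(22
[... 2277 characters left out ...]
 np.int64(-72)), (212, np.int64(10), np.int64(-24), np.int64(-71)), (220, np.int64(3), np.int64(-23), np.int64(-60)), (226, np.int64(-4), np.int64(-23), np.int64(-49)), (232, np.int64(-96), np.int64(-44), np.int64(99)), (275, np.int64(-13), np.int64(-2), np.int64(-35)), (320, np.int64(-134), np.int64(45), np.int64(162)), (328, np.int64(-135), np.int64(54), np.int64(162)), (334, np.int64(-2), np.int64(22), np.int64(-51)), (340, np.int64(5), np.int64(22), np.int64(-63)), (350, np.int64(10), np.int64(24), np.int64(-72)), (360, np.int64(13), np.int64(26), np.int64(-76))]
[0.56380156 0.10055781 0.19200422] [0.6155365  0.1566133  0.20198273]
t [0.59363735 0.12564254 0.16258437] 0.04510932709725744
```

>>> {"api": "send_rows", "payload": {
  "rows": [
    [4.2,[0,0,0],0],
    [4.2,[0,0,0],0],
    [4.2,[0,0,0],0]
  ],
  "newtons": 70
}}

```text
t: 4.78
tool_pos: [0.5938, 0.1257, 0.1629]
tool_rot: [0.509, 3.099, 0.0]
contact_force: [-0.2, -0.5, 4.7]
opening: 0.0421
grip_force: 2.6
```

```bash
python3 - <<'E'
from h import *
from station import ctrl
import cv2
o=ctrl.get_obs();print(o['contact_force'],o['effort'],o['tool_pos'])
d=ctrl.get_image('wrist')
cv2.imwrite('pics/w3.png',cv2.resize(d['frame'][200:360,160:400,::-1],(780,520),interpolation=2))
E
```

```text
[-0.1802004  -0.53817904  4.72077697] [-5.61911578e-02 -3.47770357e+01 -3.33437634e+01 -2.30095937e-02
 -3.34488228e-02  8.04969277e-04] [0.59375103 0.12570586 0.16288666]
```

View pics/w3.png

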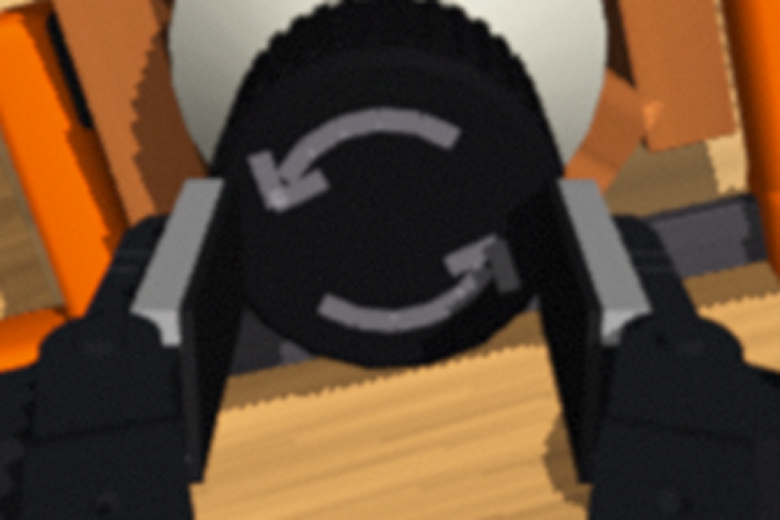

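>>> {"api": "send_rows", "payload": {
  "rows": [
    [3,[0,0,0],0],
    [2,[0,0,0],0],
    [1,[0,0,0],0],
    [0,[0,0,0],0],
    [0,[0,0,0],0]
  ],
  "newtons": 70
}}

```text
t: 5.45
tool_pos: [0.5941, 0.1254, 0.1635]
tool_rot: [0.509, 3.098, -0.0]
contact_force: [-0.7, -1.1, 6.4]
opening: -0.0001
grip_force: 3.4
```

```bash
python3 - <<'E'
from h import *
from station import ctrl
import cv2
o=ctrl.get_obs();print(o['contact_force'],o['opening'],o['tool_pos'])
d=ctrl.get_image('wrist');p=pts(d);r=R.from_rotvec(o['tool_rot'])
t=r.inv().apply((p-o['tool_pos']).reshape(-1,3)).reshape(p.shape)*1000
for v in (266,285): print(v,[(u,*map(int,t[v,u].round())) for u in (205,212,220,226,232,275,320,328,334,340,350)])
cv2.imwrite('pics/w4.png',d['frame'][:,:,::-1])
E
```

```text
[-0.69332117 -1.08390349  6.38691889] -7.818553397422994e-05 [0.59408296 0.12537966 0.16347967]
266 [(205, -47, -59, 70), (212, -47, -54, 70), (220, -47, -47, 70), (226, 2, -25, -30), (232, 3, -22, -31), (275, 12, -2, -49), (320, 4, 18, -32), (328, 3, 22, -32), (334, -84, 56, 145), (340, -84, 62, 145), (350, -84, 73, 145)]
285 [(205, -79, -67, 97), (212, -106, -72, 146), (220, -106, -63, 145), (226, -106, -57, 145), (232, -7, -23, -30), (275, 12, -2, -64), (320, -7, 19, -31), (328, -80, 43, 99), (334, -81, 49, 100), (340, -81, 55, 100), (350, -81, 64, 101)]
```

View pics/w4.png

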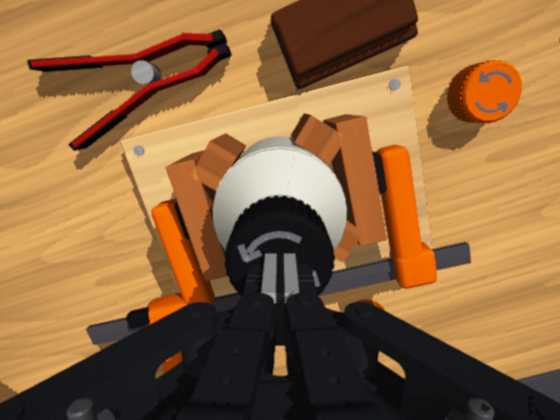

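The picture shows the shut finger tips (280,255) resting on top of the cap. The depth data put the tips about 33 mm behind the reported TCP, so the grip was too high. I'll lift, open, and go down about 3 cm deeper, checking for contact on the way.

>>> {"api": "send_rows", "payload": {
  "rows": [
    [0,[0,0,-2],0],
    [8.5,[0,0,0],0],
    [8.5,[0,0,0],0],
    [8.5,[0,0,0],0],
    [8.5,[0,0,0],0],
    [8.5,[0,0,0],0],
    [8.5,[0,0,0],0]
  ]
}}

```text
t: 6.38
tool_pos: [0.5934, 0.1256, 0.1822]
tool_rot: [-0.509, -3.1, 0.0]
contact_force: [-1.1, 0.5, 0.4]
opening: 0.0848
grip_force: 0.0
```

```bash
python3 - <<'E'
from h import *
from station import ctrl
o=ctrl.get_obs();print(o['contact_force'],o['opening'],o['tool_pos'],ctrl.grip_point_offset)
for n in('wrist','side'):
    d=ctrl.get_image(n);p=pts(d);r=R.from_rotvec(o['tool_rot'])
    t=r.inv().apply((p-o['tool_pos']).reshape(-1,3)).reshape(p.shape)*1000
    m=(abs(t[...,0])<15)&(abs(t[...,1])>30)&(abs(t[...,1])<62)&(t[...,2]<10)&(t[...,2]>-90)
    for s in(-1,1):
        q=t[m&(t[...,1]*s>0)]
        if len(q):print(n,s,len(q),np.percentile(q[:,2],[50,90,97,100]).round(),q[q[:,2]>np.percentile(q[:,2],95)][:4].round())
E
```

```text
[-1.07822163  0.4792656   0.40703664] 0.08475421757116088 [0.59337573 0.12564702 0.18217914] 0.0187
wrist -1 3796 [-70. -53. -48. -44.] [[ 12. -49. -48.]
 [ 12. -49. -48.]
 [ 11. -48. -48.]
 [ 12. -48. -48.]]
wrist 1 3790 [-70. -53. -48. -43.] [[ 11.  42. -48.]
 [ 11.  43. -47.]
 [ 11.  43. -47.]
 [ 11.  43. -48.]]
side -1 67 [-67. -49. -45. -44.] [[ -9. -42. -45.]
 [ -7. -45. -44.]
 [ -2. -43. -44.]
 [  5. -42. -46.]]
side 1 50 [-65. -54. -48. -45.] [[  8.  48. -49.]
 [  6.  50. -45.]
 [  9.  50. -47.]]
```

Both cameras put the open tips 44 mm behind the TCP, so the TCP needs to be at z of about 0.127. Going down 5.5 cm.

>>> {"api": "send_rows", "payload": {
  "rows": [
    [8.5,[0.15,0,1.5],0],
    [8.5,[0,0,1.5],0],
    [8.5,[0,0,1.5],0],
    [8.5,[0,0,1],0],
    [8.5,[0,0,0],0]
  ]
}}

```text
t: 7.1
tool_pos: [0.5911, 0.1261, 0.1257]
tool_rot: [-0.509, -3.097, 0.001]
contact_force: [-0.0, 0.2, 0.3]
opening: 0.0846
grip_force: 0.0
```

>>> {"api": "send_rows", "payload": {
  "rows": [
    [4,[0,0,0],0],
    [4,[0,0,0],0],
    [4,[0,0,0],0],
    [4,[0,0,0],0],
    [4,[0,0,0],0],
    [4,[0,0,0],0]
  ],
  "newtons": 70
}}

```text
t: 7.85
tool_pos: [0.593, 0.1261, 0.1286]
tool_rot: [0.509, 3.098, 0.001]
contact_force: [0.6, -1.0, 6.0]
opening: 0.0513
grip_force: 72.5
```

Gripped at 51 mm with 72 N. Now I'll press down in small steps.

>>> {"api": "send_rows", "payload": {
  "rows": [
    [4,[0,0,0.2],0],
    [4,[0,0,0.2],0],
    [4,[0,0,0.2],0],
    [4,[0,0,0],0]
  ],
  "newtons": 90
}}

```text
t: 8.35
tool_pos: [0.5931, 0.1261, 0.1237]
tool_rot: [0.509, 3.098, 0.001]
contact_force: [-1.9, -0.8, 9.7]
opening: 0.0505
grip_force: 92.5
```

>>> {"api": "send_rows", "payload": {
  "rows": [
    [4,[0,0,0.2],0],
    [4,[0,0,0.2],0],
    [4,[0,0,0.2],0],
    [4,[0,0,0],0]
  ]
}}

```text
t: 8.85
tool_pos: [0.5934, 0.1262, 0.122]
tool_rot: [0.509, 3.097, 0.0]
contact_force: [-11.5, -2.1, 26.7]
opening: 0.0505
grip_force: 94.4
```

The cap is bottomed (26 N). Now the anticlockwise twist, which is a negative turn about the downward tool z.

>>> {"api": "send_rows", "payload": {
  "rows": [
    [4,[0,0,0],-4],
    [4,[0,0,0],-4],
    [4,[0,0,0],-4],
    [4,[0,0,0],-4],
    [4,[0,0,0],0]
  ]
}}

```text
t: 9.48
tool_pos: [0.5953, 0.1267, 0.1222]
tool_rot: [0.072, 3.133, 0.002]
contact_force: [-3.3, -0.8, 22.2]
opening: 0.0506
grip_force: 93.8
```

```bash
python3 - <<'E'
from station import ctrl
o=ctrl.get_obs();print(o['q'].round(3),o['wrist_torque'],o['contact_force'],o['tool_pos'])
E
```

```text
[ 0.087  0.068  1.73   0.     1.335 -1.438] [-0.11281242  0.82016212  0.04317431] [-3.27878933 -0.76324914 22.24718676] [0.59528881 0.12667553 0.12218639]
```

>>> {"api": "send_rows", "payload": {
  "rows": [
    [4,[0,0,0.05],-5],
    [4,[0,0,0],-5],
    [4,[0,0,0],-5],
    [4,[0,0,0],-5],
    [4,[0,0,0],-5],
    [4,[0,0,0],0]
  ]
}}

```text
t: 10.22
tool_pos: [0.5954, 0.1273, 0.1221]
tool_rot: [-0.609, 3.073, 0.001]
contact_force: [-4.6, 1.9, 24.0]
opening: 0.0507
grip_force: 94.0
```

>>> {"api": "send_rows", "payload": {
  "rows": [
    [4,[0,0,0],-5],
    [4,[0,0,0],-5],
    [4,[0,0,0],-5],
    [4,[0,0,0],-5],
    [4,[0,0,0],0]
  ]
}}

```text
t: 10.85
tool_pos: [0.5947, 0.128, 0.1221]
tool_rot: [-1.133, 2.922, 0.001]
contact_force: [-6.2, 3.0, 25.0]
opening: 0.0507
grip_force: 94.1
```

```bash
python3 - <<'E'
from station import ctrl
import cv2
from h import *
o=ctrl.get_obs();print(o['q'].round(3),o['wrist_torque'],o['contact_force'],o['tool_pos'],R.from_rotvec(o['tool_rot']).as_matrix().round(3))
d=ctrl.get_image('wrist')
cv2.imwrite('pics/w5.png',cv2.resize(d['frame'][160:360,130:430,::-1],(780,520),interpolation=2))
E
```

```text
[ 0.088  0.068  1.731  0.003  1.336 -2.223] [ 0.4353066   1.18069206 -0.029085  ] [-6.19249439  3.0457118  24.9997156 ] [0.5946984  0.12801941 0.12212247] [[-0.738 -0.674  0.007]
 [-0.674  0.739  0.003]
 [-0.007 -0.002 -1.   ]]
```

View pics/w5.png

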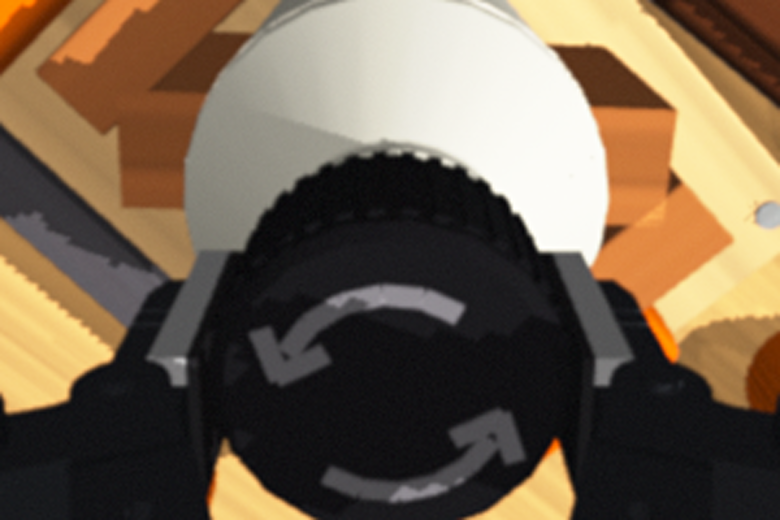

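The arrows sit at the same angle to the fingers as before, so nothing slipped and the cap has turned about 61°. Lifting gently.

>>> {"api": "send_rows", "payload": {
  "rows": [
    [4,[0,0,-0.3],0],
    [4,[0,0,-0.3],0],
    [4,[0,0,-0.4],0],
    [4,[0,0,-0.4],0],
    [4,[0,0,-0.4],0],
    [4,[0,0,-0.4],0],
    [4,[0,0,0],0]
  ]
}}

```text
t: 11.78
tool_pos: [0.5916, 0.1267, 0.1362]
tool_rot: [1.134, -2.929, -0.002]
contact_force: [2.0, 3.9, -1.3]
opening: 0.0509
grip_force: 93.7
```

The cap is free, with no pull. Continuing straight up.

>>> {"api": "send_rows", "payload": {
  "rows": [
    [4,[0,0,-0.6],0],
    [4,[0,0,-1],0],
    [4,[0,0,-1],0],
    [4,[0,0,-1],0],
    [4,[0,0,-1],0],
    [4,[0,0,-1],0],
    [4,[0,0,-1],0],
    [4,[0,0,-0.7],0],
    [4,[0,0,-0.3],0],
    [4,[0,0,0],0]
  ]
}}

```text
t: 13.02
tool_pos: [0.592, 0.1262, 0.2129]
tool_rot: [-1.134, 2.93, -0.0]
contact_force: [0.8, -0.4, -0.5]
opening: 0.0507
grip_force: 94.1
```

>>> {"api": "send_rows", "payload": {
  "rows": [
    [4,[0,0,0],0],
    [4,[0,0,0],0],
    [4,[0,0,0],0],
    [4,[0,0,0],0]
  ]
}}

```text
t: 13.52
tool_pos: [0.592, 0.1261, 0.2127]
tool_rot: [1.134, -2.93, -0.0]
contact_force: [0.8, -0.1, -0.0]
opening: 0.0506
grip_force: 94.1
```

```bash
python3 - <<'E'
from station import ctrl
import cv2
from h import *
o=ctrl.get_obs();print(o['t'],o['contact_force'],o['tool_pos'],o['opening'],R.from_rotvec(o['tool_rot']).as_matrix().round(3)[2])
d=ctrl.get_image('wrist');e=ctrl.get_image('side')
p=pts(d);q=p[(p[...,2]>.26)&(p[...,2]<.31)&(d['frame'].max(-1)<70)&(np.hypot(p[...,0]-.592,p[...,1]-.1265)<.015)];print(len(q),np.median(q,0))
f=np.zeros((420,800,3),np.uint8);f[:, :480]=d['frame'][:,40:520]
f[:320,480:]=cv2.resize(e['frame'][175:275,215:315],(320,320),interpolation=2)
cv2.imwrite('pics/w6.png',f[:,:,::-1])
E
```

```text
13.525 [ 0.84595065 -0.12816932 -0.04151999] [0.59198252 0.12613865 0.21271723] 0.05055197888024223 [ 0.  0. -1.]
4004 [0.59095967 0.12506323 0.28022928]
```

View pics/w6.png

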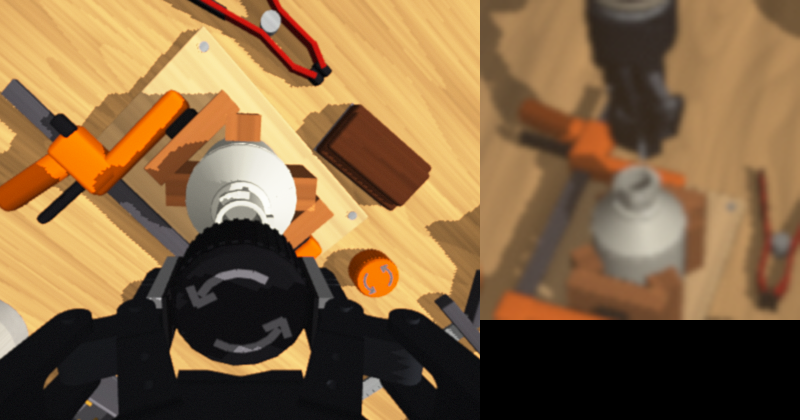

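The cap is in the gripper at wrist (240,300), level, with its centre about 8.2 cm above the mouth. The open neck shows at side (633,185).

```bash
python3 -c "
from station import ctrl
print(ctrl.finish_job())"
```

```text
the job is handed in; nothing more can be done
None
```

The safety cap is off and the job is handed in at about 13.5 s; the gripper still holds the cap level and still, its centre about 8.2 cm above the open mouth (my first grip rested on top of the cap, so I regripped lower).

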